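Set up rapid-test cassettes on a tilting reading rest and start the timer

ROBOT

A 6-joint arm with a two-finger parallel gripper is mounted at the origin on the work surface. World frame = base frame: x ahead of the robot, y to its left, z up, the work surface at z = 0. Lengths are in mm, angles in rad, forces in N, time in s.
With the tool pointing down it reaches from about 275 to 1000 mm from the base axis. Payload 8.4 kg.
Tool frame: the origin (TCP) lies midway between the tips of the shut fingers; the grasp point (between the pads) lies 19 mm behind it; z points along the fingers, y is the line along which they close (so a half turn about z gives the same grasp; the last joint's range is limited). The gripper opens to 85 mm and grips with 20 to 120 N. Pads are 22 mm wide; open, the fingers measure 114 mm over their backs; the gripper's body (76 mm by 85 mm) begins 54 mm behind the grasp point. The pads swing forward as they close: fully open they stand 13 mm farther back than shut.
Start: joints at [1.208, 0.353, 1.633, -0, 1.155, -0.002], TCP at [220.638, 584.762, 231.281] pointing down, gripper open.
Joint ranges: [-2.63, 2.63], [-0.92, 2.1], [0.06, 2.66], [-1.3, 4.44], [0, 2.69], [-3.02, 3.02]. Speed limits (rad/s): [2.22, 2.22, 2.79, 3.14, 3.14, 3.14].

INTERFACE

Orientations are given as [roll, pitch, yaw] about the fixed x, y, z axes, in that order (R = Rz(yaw) Ry(pitch) Rx(roll)).
In Python, from rig import r, cams gives the robot as it stands. The module is installed in compiled form; this text tells all that it offers.
- The arm moves only by the tool send_rows, never from a script. Its argument "targets" is one flat list of numbers, 7 for each row, row after row: the shift along the tool's x, y, z in m, then the turn, a rotation vector about the tool's x, y, z in rad, then the opening, from -1 (shut) to 1 (fully open). In form: [tx, ty, tz, wx, wy, wz, fingers, tx, ty, tz, wx, wy, wz, fingers, ...]. A call has 1 to 12 rows; each row is the pose to reach, as a shift and turn from the pose commanded when the call began, along the tool's axes at that moment; what a row does not reach only later rows make up. A row lasts 1/12 s, in which the tool goes at most 41.7 mm and 7.16 degrees, less where a joint would pass 70% of its speed; a pose out of reach is approached as far as the arm can. A call with a gripper value outside its range is refused whole. The fingers move at their own pace and stop on an object; "grip_force" is the grip in N (left out, the last holds). Time passes only in rows, so rows that repeat a pose let the fingers close. It gives the time, the measured TCP pose, the force, the opening and the grip force at its end, in the units of the state.
- r.sense(): the state, without advancing time (a new reading comes with each control period).
- cams.grab_frame(name): name is "scene" or "top" or "wrist"; returns a dict with "color" (480x640x3 uint8, blue, green, red), "fx", "fy", "cx", "cy" (pixels), "xyz" and "attitude" of the camera in the world. Camera axes: x right, y down, z forward; pixel columns grow to the right and rows downward; lengths in mm; the calibration is good to about 2 mm. A picture is of the moment at which its call begins. There is no depth.
- r.sign_off(): hands the job in; it is judged then, once.
The state is a dict: "clock": time; "qpos": joint angles; "qvel": joint speeds; "joint_efforts": joint torques, N m; "eef_pos": TCP position; "tcp_rot": TCP orientation; "contact_force": force on the tool from outside, world axes, zero at the start; "wrist_torque": the same for the moment, N m; "opening": opening from 0.0 (shut) to 1.0 (fully open); "grasp_force": force on a finger pad.
Only numpy, scipy, OpenCV 4.12 (cv2) and the standard library are available. Lean on these libraries where they do the work, as an engineer would, in place of code of your own. Each camera call takes 0.05 s, during which the arm holds its last target. There are 200 camera calls.

TASK

Raise the plate of the reading rest by its bar handle to a slope of 30 degrees, then lay every test cassette from the bench side by side on the sloped plate, window up, lengthways up the slope, flat, and with one short end resting against the ledge along the plate's low edge on the far side. When they all lie there, turn the timer's dial clockwise past its click to its end stop to start it. Leave the plate at 30 degrees and do not disturb the cup, bottle and tube rack.

Things in the scene. Friction and masses are not known exactly. Their poses are not given: they have to be found in the camera images.
- rest: Foot of the reading rest, fixed to the bench: a steel slab 14 mm high reaching 150 mm from the hinge, and two steel cheeks 60 mm high at y +-139 mm. Origin on the bench below the middle of the hinge axis; x points horizontally from the hinge to the free edge (the way the slope rises, roughly towards the robot), y along the hinge, z up. Place and yaw (up to 0.25 rad off facing) vary.
- rest_tilt (a joint): Tilt of the aluminium plate, rad: 0 level, grows as the free edge (the one by the robot) is raised, to 1.0 at most; 30 degrees is 0.524. Starts at 0 to 0.3. Stiff friction hinge (about 1.1 N m, some 9 N at the handle): the plate stays where it is left. Plate 150 mm long up the slope from the hinge axis, 264 mm wide, 8 mm thick; its underside passes through the hinge axis, 52 mm above the bench.
- rest_hinge (a point): Middle of the plate's hinge axis, 52 mm above the bench. Turns with the plate: x up the slope, y along the hinge, z out of the plate's upper face.
- rest_ledge (a point): Middle of the foot of the ledge's inner face, on the plate's upper face, 8 mm up the slope from the hinge. Axes as rest_hinge. The ledge is a strip 8 mm thick and 10 mm high along the whole low edge; side rims 4 mm thick, 12 mm high at y +-130 mm. A seated cassette has its origin at x = 38 mm, z = 0. Bare plate: x 0 to 120 mm, y -128 to 128 mm.
- rest_handle (a point): Centre of the bar handle near the plate's free edge: round dark steel bar, 12 mm in diameter, along y, 80 mm between the two 8 mm posts at its ends; its axis is 34 mm above the plate's upper face, 138 mm up the slope from the hinge axis (42 mm out of the plate from it). Axes as rest_hinge; turns with the plate.
- timer: White bench timer, a fixed box 110 x 90 x 60 mm (x, y, z). Origin at the centre of its underside, z up. Its position and yaw vary.
- dial_grip (a point): Centre of the grip bar of the timer's dial, on the vertical dial axis, 82 mm above the bench. The black bar is 48 mm long (this frame's x), 14 mm wide (y), and reaches from 70 to 94 mm above the bench; below it a round skirt 48 mm in diameter. A white line on top marks its +x end. The frame turns with the dial.
- timer_dial (a joint): Angle of the dial in rad, grows as it is turned clockwise seen from above; 0 is off (as it starts), 1.2 is the end stop. It has an over-centre click: up to about 0.6 rad it springs back to 0 if let go (at most about 0.12 N m), past 0.6 it snaps on to 1.2 by itself and stays there.
- cassette1: A test cassette, blue plastic bar 76 x 28 x 14 mm (x, y, z), about 30 g, with a white window and sample well on its top face. Origin at the centre of its underside, x along its length, z up through the window face. Starts flat on the bench at the robot's right, window up, at any place and yaw there; 3 or 4 of the four are present, absent ones read None.
- cassette2: A test cassette, blue plastic bar 76 x 28 x 14 mm (x, y, z), about 30 g, with a white window and sample well on its top face. Origin at the centre of its underside, x along its length, z up through the window face. Starts flat on the bench at the robot's right, window up, at any place and yaw there; 3 or 4 of the four are present, absent ones read None.
- cassette3: A test cassette, blue plastic bar 76 x 28 x 14 mm (x, y, z), about 30 g, with a white window and sample well on its top face. Origin at the centre of its underside, x along its length, z up through the window face. Starts flat on the bench at the robot's right, window up, at any place and yaw there; 3 or 4 of the four are present, absent ones read None.
- cassette4: A test cassette, blue plastic bar 76 x 28 x 14 mm (x, y, z), about 30 g, with a white window and sample well on its top face. Origin at the centre of its underside, x along its length, z up through the window face. Starts flat on the bench at the robot's right, window up, at any place and yaw there; 3 or 4 of the four are present, absent ones read None.
- specimen_cup: Bystander: screw-top specimen cup, 54 mm in diameter, 65 mm high, beyond the work; leave alone. Origin at the centre of its underside.
- reagent_bottle: Bystander: bottle, 72 mm in diameter, 170 mm high, behind the rest; leave alone. Origin at the centre of its underside.
- tube_rack: Bystander: yellow tube rack 90 x 200 mm with capped tubes, 95 mm high, behind the rest; leave alone. Origin at the centre of its underside.
Not all that is in view belongs to the job. There is more than one size of the timer; the job needs the smallest.

How it is judged:
By the outcome, as a careful person would: the job done as asked, in the order asked, and still so for the second after the job is handed in, with the robot touching nothing.
Of cassette1, cassette2, cassette3, cassette4 only 3 to 4 are there at a start; the rules pass over those that are not, and their reading is None.
At some moment in a run one of cassette1, cassette2, cassette3, cassette4 may be knocked a few centimetres aside while the robot is not near it.
Once in a run the grip may slacken for a moment while it holds something.
It also fails if it takes over 210 s, if anything falls off the work surface, if the arm or the gripper's body presses on something with over 40 N, if the wrist force passes 120 N, or if a joint passes its speed limit or range.

## Working session

There is one attempt and no reset: what is moved stays moved. The work goes in short steps, Python scripts to look and compute and a tool call to move; the robot and the scene stay as the last step left them, time stands still between calls to the robot, and variables do not carry over. Pictures are saved under pics/ and viewed, at most 14 in all, crops included, and the job is handed in when it is done.

Besides the shell and the picture viewer there is one more tool, called after "Request:" by a JSON object that holds its "api" and its "payload". send_rows: Moves the arm, as the interface text tells. Its arguments: {"type":"object","properties":{"targets":{"type":"array"},"grip_force":{"type":"number"}},"required":["targets"]}

```bash
mkdir -p pics
cat > h.py <<'E'
import numpy as np, cv2
from scipy.spatial.transform import Rotation as R
from rig import r, cams
def grab(n,save=None):
    f=cams.grab_frame(n)
    if save: cv2.imwrite('pics/'+save,f['color'])
    return f
def rot(a):
    a=np.array(a,float)
    return a if a.shape==(3,3) else R.from_euler('xyz',a).as_matrix()
def ray(f,u,v):
    d=np.array([(u-f['cx'])/f['fx'],(v-f['cy'])/f['fy'],1.])
    return np.array(f['xyz'],float),rot(f['attitude'])@d
def onz(f,u,v,z):
    o,d=ray(f,u,v); return o+d*(z-o[2])/d[2]
def proj(f,p):
    c=rot(f['attitude']).T@(np.array(p,float)-np.array(f['xyz'])); return np.array([f['fx']*c[0]/c[2]+f['cx'],f['fy']*c[1]/c[2]+f['cy']])
def tri(f1,p1,f2,p2):
    A=[];b=[]
    M=np.zeros((3,3));v=np.zeros(3)
    for f,p in((f1,p1),(f2,p2)):
        o,d=ray(f,*p);d=d/np.linalg.norm(d);P=np.eye(3)-np.outer(d,d);M+=P;v+=P@o
    return np.linalg.solve(M,v)
E
python3 - <<'E'
from h import *
for n in('scene','top'):
    f=grab(n,n+'0.png'); print(n,f['xyz'],f['attitude'],f['fx'],f['cx'],f['cy'])
print(r.sense())
E
```

```text
scene [1229.43656471 -531.98468701  901.48959572] [-2.28652966  0.00574641  0.83317147] 560.0465955044485 318.681520555305 233.76939089037594
top [ 314.95368831   74.44359618 1474.54938325] [-2.96135537  0.018191   -1.56974086] 615.6512317269838 335.24880698698263 231.41801445279535
{'clock': 0.1, 'qpos': array([ 1.20758162e+00,  3.53549193e-01,  1.63399710e+00,  2.99883660e-05,
        1.15518451e+00, -2.44732151e-03]), 'qvel': array([-0.00041605, -0.00180957, -0.00195945, -0.00091592, -0.00121233,
       -0.00082487]), 'joint_efforts': array([ 7.85413031e-04, -6.06360197e+01, -3.42824507e+01,  7.84263875e-05,
        3.74553769e-03,  9.62449235e-06]), 'eef_pos': array([220.50305122, 584.40137191, 230.68210942]), 'tcp_rot': array([-3.14045457e+00, -3.02069846e-05,  2.78081312e+00]), 'contact_force': array([0.041864  , 0.08726868, 0.55277523]), 'wrist_torque': array([ 0.01259906, -0.01627917, -0.02167099]), 'grasp_force': 0.0, 'opening': 1.000079638767113}
```

View pics/scene0.png

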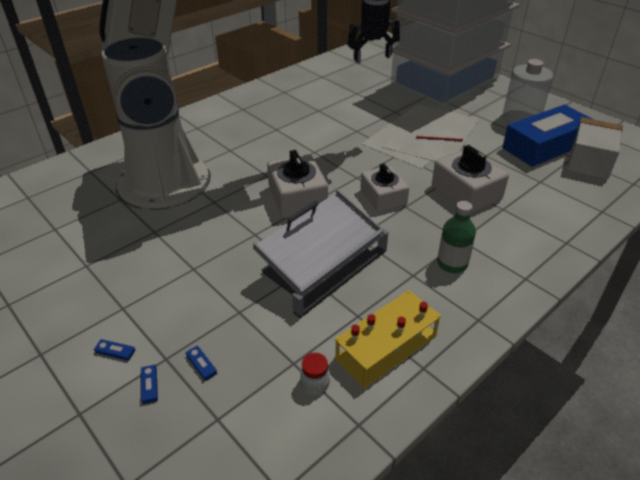

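View pics/top0.png

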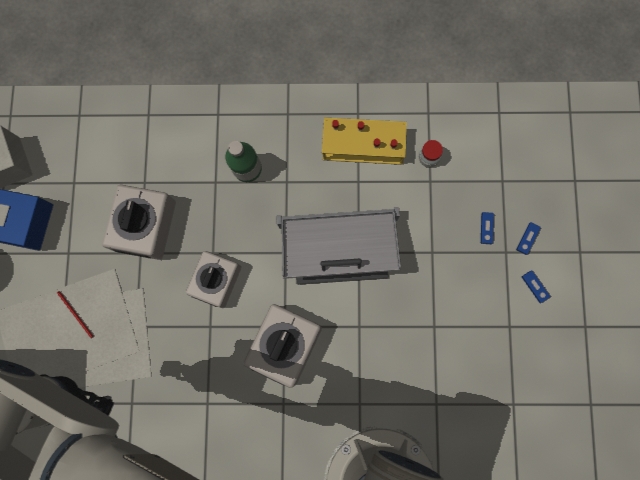

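The scene shows three blue cassettes (top view near (487,228), (529,238), (536,287)). The plate is at about (340,245) with its handle at (341,264), and the smallest timer is at (213,279). I'll zoom in on the rest and the timer.

```bash
cat >> h.py <<'E'
def cassettes(f,z=14):
    hsv=cv2.cvtColor(f['color'],cv2.COLOR_BGR2HSV)
    m=cv2.inRange(hsv,(105,150,40),(125,255,255))
    m=cv2.morphologyEx(m,cv2.MORPH_CLOSE,np.ones((5,5)))
    out=[]
    for c in cv2.findContours(m,cv2.RETR_EXTERNAL,cv2.CHAIN_APPROX_NONE)[0]:
        if cv2.contourArea(c)<150: continue
        P=np.array([onz(f,*q,z)[:2] for q in c[:,0].astype(float)],np.float32)
        (x,y),(w,h),a=cv2.minAreaRect(P)
        if max(w,h)>110: continue
        if w<h: w,h,a=h,w,a+90
        out.append((c[:,0].mean(0).round(),round(x,1),round(y,1),round(w,1),round(h,1),round((np.radians(a)+np.pi/2)%np.pi-np.pi/2,3)))
    return out
E
python3 - <<'E'
from h import *
f=cams.grab_frame('top'); g=cams.grab_frame('scene')
for c in cassettes(f): print(c)
print('scene')
for c in cassettes(g): print(c)
a=cv2.resize(f['color'][200:310,180:420],None,fx=3.33,fy=3.33,interpolation=cv2.INTER_CUBIC)
cv2.imwrite('pics/a.png',a)
b=cv2.resize(g['color'][145:315,245:415],None,fx=3.5,fy=3.5,interpolation=cv2.INTER_CUBIC)
cv2.imwrite('pics/b.png',b)
E
```

```text
(array([535., 286.]), 448.8, -371.3, 73.3, 28.3, np.float64(0.567))
(array([528., 238.]), 564.3, -361.0, 74.1, 27.1, np.float64(-0.487))
(array([487., 228.]), 589.2, -262.3, 73.6, 26.3, np.float64(-0.044))
scene
(array([149., 384.]), 570.0, -365.1, 78.8, 26.4, np.float64(-0.479))
(array([200., 361.]), 595.3, -267.5, 78.3, 26.9, np.float64(-0.068))
(array([114., 350.]), 454.6, -375.9, 76.9, 29.9, np.float64(0.556))
```

View pics/a.png

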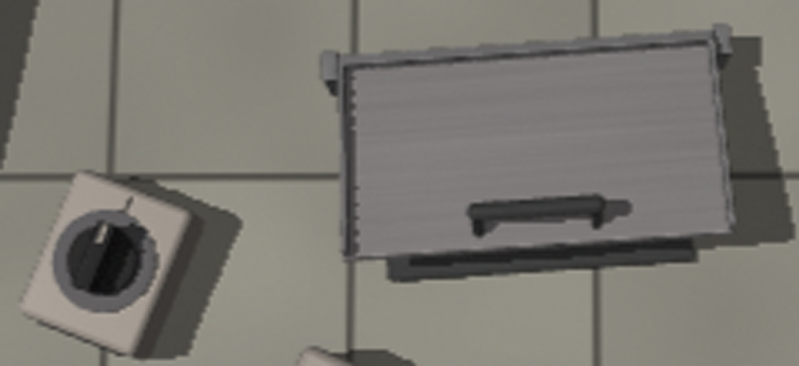

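View pics/b.png

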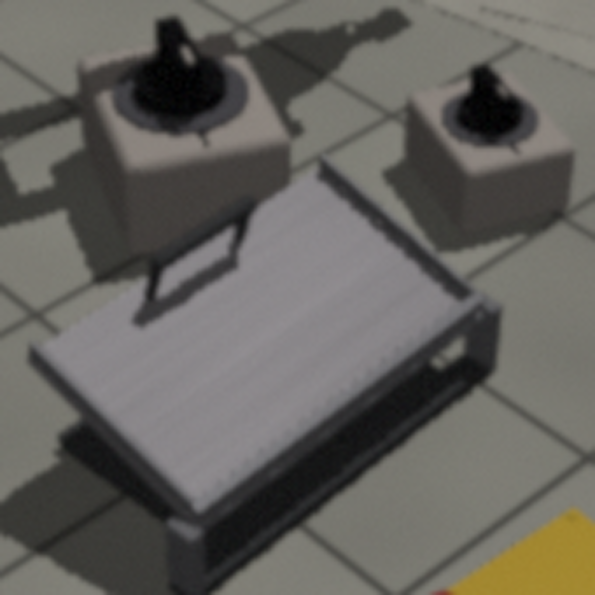

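a.png shows the handle bar from (473,210) to (603,199) and the free-edge corners at (345,258) and (733,230). The dial centre is at (103,260), with its white line towards (100,232). b.png shows the bar from (155,262) to (250,205) and the free corners at (320,162) and (33,352). Next I'll triangulate these.

Run:
```python
from h import *
f=cams.grab_frame('top'); g=cams.grab_frame('scene')
A=lambda x,y:((x+.5)/3.33+180-.5,(y+.5)/3.33+200-.5)
B=lambda x,y:((x+.5)/3.5+245-.5,(y+.5)/3.5+145-.5)
pts={'barL':((473,210),(250,203)),'barR':((603,199),(155,262)),'barM':((538,205),(203,232)),
'freeL':((345,258),(320,162)),'freeR':((733,230),(33,352)),
'hingeL':((343,57),(482,303)),'hingeR':((715,33),(198,520)),
'cheekL':((330,57),(487,305)),'cheekR':((722,33),(185,530)),'dial':((103,242),(487,75))}
for k,(a,b) in pts.items():
    p=tri(f,A(*a),g,B(*b)); print(k,p.round(1),(proj(f,p)-A(*a)).round(1),(proj(g,p)-B(*b)).round(1))
print('timer top corners z60',[onz(f,*A(*q),60).round(1) for q in((82,172),(190,213),(130,353),(22,308))])
print('skirt',onz(f,*A(105,260),66).round(1))
hs=[onz(f,*A(*q),70) for q in ((330,57),(722,33))]
print(hs)
```

```text
barL [489.2 128.1 131.7] [0.3 0.3] [ 0.4 -0.1]
barR [496.2  42.7 134.8] [0.2 0.2] [ 0.3 -0. ]
barM [492.4  85.3 133. ] [0.3 0.2] [ 0.4 -0.1]
freeL [461.1 215.9 104.4] [-0. -0.] [-0.  0.]
freeR [480.3 -44.1 102.5] [-0.3 -0.2] [-0.4  0. ]
hingeL [606.9 223.6  65.9] [-0. -0.] [-0.1  0. ]
hingeR [624.3 -37.5  62.8] [-0.2 -0.2] [-0.3  0. ]
cheekL [606.8 231.9  59.8] [0.6 0.5] [ 0.8 -0.2]
cheekR [623.8 -44.4  59.3] [0.5 0.4] [ 0.7 -0.1]
dial [469.9 376.7 106.5] [0.9 0.8] [ 1.1 -0.2]
timer top corners z60 [array([526.3, 405.8,  60. ]), array([497.3, 329.1,  60. ]), array([400.3, 367.6,  60. ]), array([431.2, 443.7,  60. ])]
skirt [463.9 386.   66. ]
[array([605.94570196, 232.16342207,  70.        ]), array([622.34688673, -42.34967776,  70.        ])]
```

```bash
cat >> h.py <<'E'
def Rt(ax_y,z):   # tool rotation with z axis and y axis approx
    z=np.array(z,float);z/=np.linalg.norm(z);y=np.array(ax_y,float);y-=z*(y@z);y/=np.linalg.norm(y)
    return np.c_[np.cross(y,z),y,z]
def go(p,Rm=None):
    s=r.sense();R0=rot(s['tcp_rot']);Rm=R0 if Rm is None else Rm
    d=R0.T@(np.array(p)-s['eef_pos'])/1000; w=R.from_matrix(R0.T@Rm).as_rotvec()
    print('row',d.round(4),w.round(4)); 
XR=np.array([-.9977,-.068,0]);YR=np.array([.068,-.9977,0]);H=np.array([611.5,93.4,52.])
DOWN=np.array([0,0,-1.])
def pl(x,y,z,t=.5236): # plate (hinge frame) to world
    return H+x*(XR*np.cos(t)+np.array([0,0,np.sin(t)]))+y*YR+z*(-XR*np.sin(t)+np.array([0,0,np.cos(t)]))
E
python3 -c "
from h import *
go([492.5,85.3,220],Rt(-XR,DOWN))"
```

```text
row [-0.4307 -0.3711  0.0112] [-5.0000e-04  3.0000e-04  1.1419e+00]
```

Request:
{"api": "send_rows", "payload": {"targets": [-0.43, -0.371, 0.011, 0, 0, 1.142, 1, -0.43, -0.371, 0.011, 0, 0, 1.142, 1, -0.43, -0.371, 0.011, 0, 0, 1.142, 1, -0.43, -0.371, 0.011, 0, 0, 1.142, 1, -0.43, -0.371, 0.011, 0, 0, 1.142, 1, -0.43, -0.371, 0.011, 0, 0, 1.142, 1, -0.43, -0.371, 0.011, 0, 0, 1.142, 1, -0.43, -0.371, 0.011, 0, 0, 1.142, 1, -0.43, -0.371, 0.011, 0, 0, 1.142, 1, -0.43, -0.371, 0.011, 0, 0, 1.142, 1, -0.43, -0.371, 0.011, 0, 0, 1.142, 1, -0.43, -0.371, 0.011, 0, 0, 1.142, 1]}}

```text
clock: 1.3
eef_pos: [460.1, 143.7, 221.9]
tcp_rot: [3.141, -0.0, 1.639]
contact_force: [0.9, 0.5, 0.1]
opening: 1.004
grasp_force: 0.0
```

```bash
python3 -c "
from h import *
go([492.5,85.3,220],Rt(-XR,DOWN)); print(r.sense()['qpos'].round(2))"
```

```text
row [-0.0604  0.0284  0.0019] [ 0.0007 -0.0002 -0.0001]
[0.3  0.14 1.94 0.   1.06 0.23]
```

Request:
{"api": "send_rows", "payload": {"targets": [-0.06, 0.028, 0.002, 0, 0, 0, 1, -0.06, 0.028, 0.002, 0, 0, 0, 1, -0.06, 0.028, 0.002, 0, 0, 0, 1, -0.06, 0.028, 0.002, 0, 0, 0, 1, -0.06, 0.028, 0.002, 0, 0, 0, 1]}}

```text
clock: 1.72
eef_pos: [491.1, 87.9, 219.5]
tcp_rot: [-3.141, -0.0, 1.638]
contact_force: [0.1, -0.0, 0.2]
opening: 1.0
grasp_force: 0.0
```

```bash
python3 -c "
from h import *
f=grab('wrist','w1.png'); print(f['xyz'],f['attitude'],r.sense()['eef_pos'])
print([proj(f,p).round(0) for p in ([489.2,128.1,132],[496.2,42.7,134],[492.5,85.3,133])])
go([492.5,85.3,114],Rt(-XR,DOWN))"
```

```text
[487.72295866 152.61305633 362.86449205] [2.87823717e+00 4.27637395e-04 6.78911419e-02] [490.95770738  88.31462095 219.51352263]
[array([318., 185.]), array([320., 311.]), array([319., 251.])]
row [-0.0031  0.0014  0.1055] [-0.0005 -0.0003  0.0004]
```

View pics/w1.png

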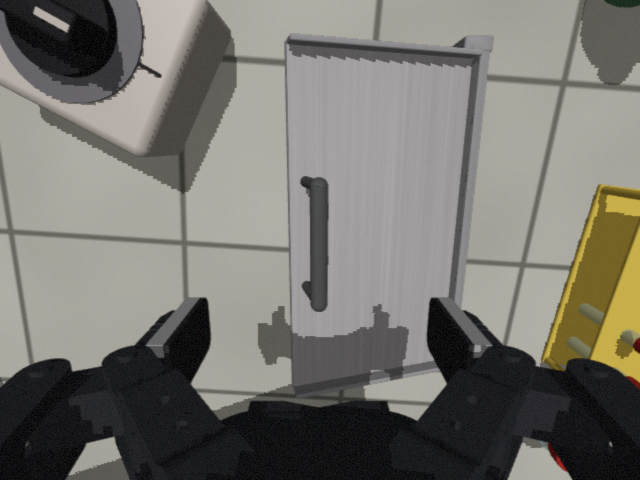

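The wrist view shows the bar at column 319, rows 182–308, within about 3 px of the prediction. I'll descend and grip it.

Request:
{"api": "send_rows", "payload": {"targets": [-0.003, 0.001, 0.05, 0, 0, 0, 1, -0.003, 0.001, 0.085, 0, 0, 0, 1, -0.003, 0.001, 0.106, 0, 0, 0, 1, -0.003, 0.001, 0.106, 0, 0, 0, 1, -0.003, 0.001, 0.106, 0, 0, 0, 1, -0.003, 0.001, 0.106, 0, 0, 0, -1, -0.003, 0.001, 0.106, 0, 0, 0, -1, -0.003, 0.001, 0.106, 0, 0, 0, -1, -0.003, 0.001, 0.106, 0, 0, 0, -1, -0.003, 0.001, 0.106, 0, 0, 0, -1, -0.003, 0.001, 0.106, 0, 0, 0, -1, -0.003, 0.001, 0.106, 0, 0, 0, -1], "grip_force": 50}}

```text
clock: 2.77
eef_pos: [491.3, 84.6, 113.8]
tcp_rot: [-3.139, -0.0, 1.638]
contact_force: [-6.3, 0.5, 8.3]
opening: 0.121
grasp_force: 48.8
```

Request:
{"api": "send_rows", "payload": {"targets": [0, 0.0023, -0.0033, 0, 0, 0, -1, 0, 0.0048, -0.0066, 0, 0, 0, -1, 0, 0.0073, -0.0098, 0, 0, 0, -1, 0, 0.0097, -0.0129, 0, 0, 0, -1, 0, 0.0125, -0.016, 0, 0, 0, -1, 0, 0.0152, -0.0189, 0, 0, 0, -1, 0, 0.018, -0.0217, 0, 0, 0, -1, 0, 0.0209, -0.0245, 0, 0, 0, -1, 0, 0.0209, -0.0245, 0, 0, 0, -1, 0, 0.0209, -0.0245, 0, 0, 0, -1]}}

```text
clock: 3.6
eef_pos: [509.2, 85.7, 136.9]
tcp_rot: [-3.132, 0.0, 1.638]
contact_force: [-13.7, 1.3, 3.3]
opening: 0.12
grasp_force: 49.3
```

```bash
python3 -c "
from h import *
f=grab('top','t2.png');g=grab('scene','s2.png')
a=cv2.resize(f['color'][190:310,260:420],None,fx=3.5,fy=3.5,interpolation=cv2.INTER_CUBIC)
b=cv2.resize(g['color'][145:315,245:415],None,fx=3.5,fy=3.5,interpolation=cv2.INTER_CUBIC)[:595]
o=np.zeros((600,800,3),np.uint8);a=cv2.resize(a,(400,300));b=cv2.resize(b,(400,400));
cv2.imwrite('pics/s2c.png',cv2.resize(g['color'][145:315,245:415],None,fx=3.5,fy=3.5,interpolation=cv2.INTER_CUBIC));cv2.imwrite('pics/t2c.png',cv2.resize(f['color'][190:310,260:420],None,fx=4,fy=4,interpolation=cv2.INTER_CUBIC))
print(r.sense()['eef_pos'],r.sense()['contact_force'])"
```

```text
[509.16656419  85.71731193 136.96965395] [-14.07901042   0.40666732   2.60592885]
```

View pics/s2c.png

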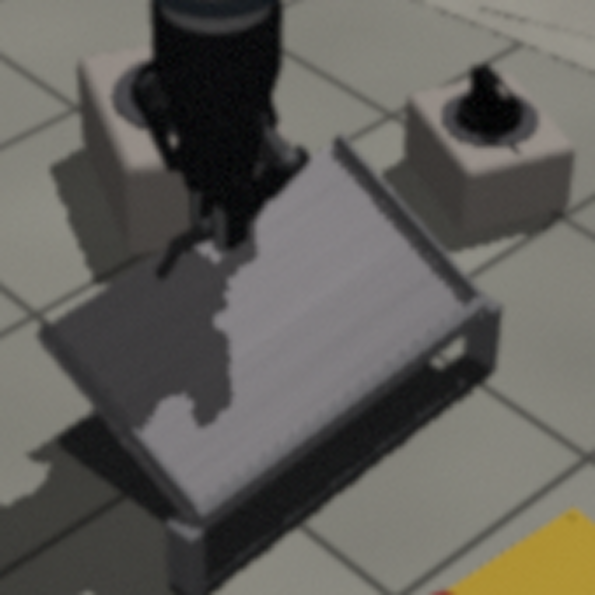

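View pics/t2c.png

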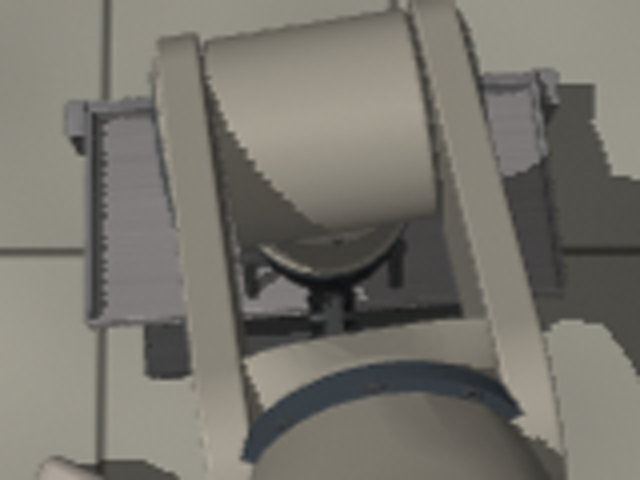

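Run:
```python
from h import *
f=cams.grab_frame('top'); g=cams.grab_frame('scene')
A=lambda x,y:((x+.5)/4+260-.5,(y+.5)/4+190-.5)
B=lambda x,y:((x+.5)/3.5+245-.5,(y+.5)/3.5+145-.5)
for k,a,b in(('L',(88,325),(338,138)),('R',(563,290),(40,330))):
    p=tri(f,A(*a),g,B(*b)); print(k,p.round(1),(proj(g,p)-B(*b)).round(1))
    d=p-H; x=d@XR; t0=np.arctan2(d[2],x); print(x,np.hypot(x,d[2]),t0-np.arctan2(8,150),t0-np.arctan2(20,150),t0)
for p in([461.1,215.9,104.4],[480.3,-44.1,102.5]):
    d=np.array(p)-H; x=d@XR; t0=np.arctan2(d[2],x); print(x,np.hypot(x,d[2]),t0-np.arctan2(8,150),t0-np.arctan2(20,150))
```

```text
L [473.2 218.3 129.4] [-0.7  0.1]
129.5223697016879 150.88436373052554 0.4853292578729711 0.4060605771359894 0.5386121094326635
R [491.5 -44.  127.7] [-0.1  0. ]
129.08814147555228 149.6589994109368 0.4772284585737766 0.3979597778367949 0.530511310133469
141.72407999999996 151.10087640992157 0.30086176801761366 0.221593087280632
140.24823999999998 149.0631370362827 0.2923398483688233 0.21307116763184167
```

Request:
{"api": "send_rows", "payload": {"targets": [0, 0.002, -0.002, 0, 0, 0, -1, 0, 0.0045, -0.0043, 0, 0, 0, -1, 0, 0.0045, -0.0043, 0, 0, 0, -1, 0, 0.0045, -0.0043, 0, 0, 0, -1, 0, 0.0045, -0.0043, 0, 0, 0, -1]}}

```text
clock: 4.22
eef_pos: [513.3, 86.0, 141.2]
tcp_rot: [-3.131, 0.0, 1.638]
contact_force: [-15.7, 0.2, 4.0]
opening: 0.118
grasp_force: 49.2
```

Request:
{"api": "send_rows", "payload": {"targets": [0, 0, 0, 0, 0, 0, 1, 0, 0, 0, 0, 0, 0, 1, 0, 0, 0, 0, 0, 0, 1, 0, 0, 0, 0, 0, 0, 1, 0, 0, 0, 0, 0, 0, 1, 0, 0, -0.04, 0, 0, 0, 1, 0, 0, -0.08, 0, 0, 0, 1, 0, 0, -0.12, 0, 0, 0, 1, 0, 0, -0.13, 0, 0, 0, 1, -0.1, -0.1, -0.13, 0, 0, 0, 1, -0.1, -0.1, -0.13, 0, 0, 0, 1, -0.1, -0.1, -0.13, 0, 0, 0, 1]}}

```text
clock: 5.22
eef_pos: [435.0, -8.4, 272.4]
tcp_rot: [3.141, 0.0, 1.64]
contact_force: [0.6, -0.7, 0.5]
opening: 1.004
grasp_force: 0.0
```

```bash
python3 -c "
from h import *
f=grab('wrist','w3.png');g=grab('scene','s3.png');s=r.sense();print(s['eef_pos'],s['contact_force'],f['xyz'],f['attitude'])
o=np.zeros((600,800,3),np.uint8)
o[:375,:500]=cv2.resize(f['color'],(500,375));
b=cv2.resize(g['color'][145:295,250:400],None,fx=3,fy=3,interpolation=cv2.INTER_CUBIC)
cv2.imwrite('pics/s3c.png',cv2.resize(g['color'][145:295,250:400],None,fx=4,fy=4,interpolation=cv2.INTER_CUBIC))"
```

```text
[432.24057372 -10.60254143 272.09367366] [-0.33327438 -0.19065938  0.91605647] [431.3108548   56.44826362 415.79330231] [ 2.87760195e+00 -9.56401966e-04  7.02481587e-02]
```

View pics/w3.png

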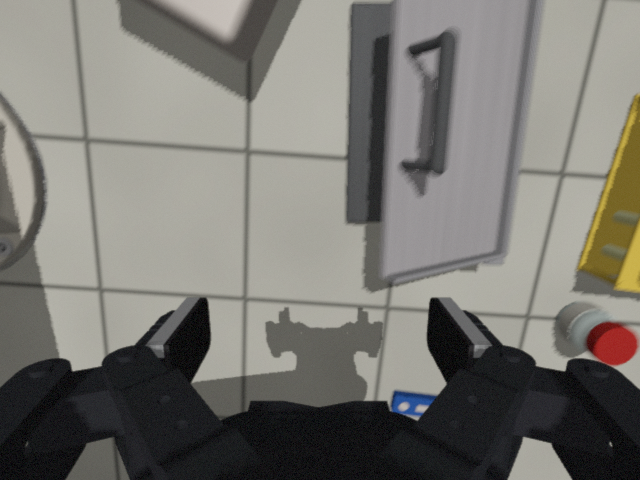

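View pics/s3c.png

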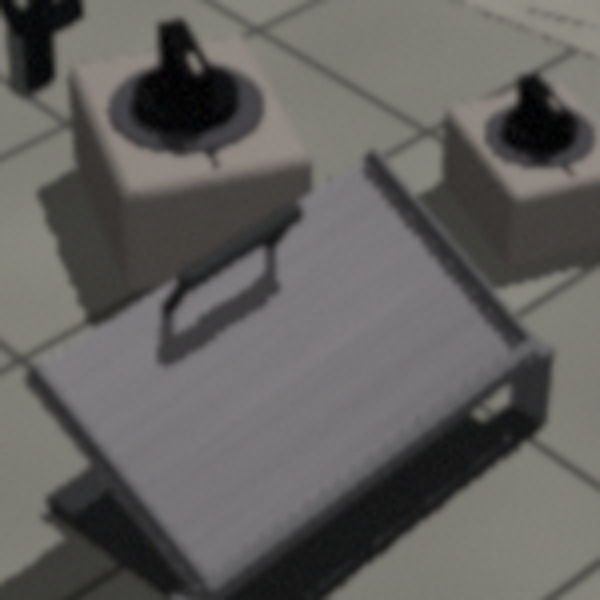

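The wrist view shows the bar from (448,36) to (440,168) and the right free corner at (384,281). The scene crop shows the bar ends at (298,211) and (172,290) and the free corner at (31,377).

Run:
```python
from h import *
w=cams.grab_frame('wrist'); g=cams.grab_frame('scene'); f=grab('top','t3.png')
B=lambda x,y:((x+.5)/4+250-.5,(y+.5)/4+145-.5)
for k,a,b,(X,Z) in(('bL',(448,38),(296,212),(138,42)),('bR',(440,167),(174,289),(138,42)),('freeR',(384,281),(31,377),(150,8))):
    p=tri(w,a,g,B(*b)); d=p-H; print(k,p.round(1),(proj(g,p)-B(*b)).round(1),np.hypot(d@XR,d[2]),np.arctan2(d[2],d@XR)-np.arctan2(Z,X))
cv2.imwrite('pics/t3c.png',cv2.resize(f['color'][190:310,180:420],None,fx=3.33,fy=3.33,interpolation=cv2.INTER_CUBIC))
for n,p in (('tcam',f),): print([proj(f,pl(x,y,z)).round(1) for x,y,z in((150,132,8),(150,-132,8),(138,-40,42),(138,40,42))])
print([proj(g,pl(x,y,z)).round(1) for x,y,z in((150,132,8),(150,-132,8),(138,-40,42),(138,40,42))],B(31,377),B(368,155))
```

```text
bL [509.1 128.2 155.2] [-1.1  0.5] 143.54105927110533 0.5064401122403401
bR [514.2  42.4 153.6] [ 1.1 -0.3] 142.91457498837516 0.49533357249826887
freeR [493.6 -47.9 132.1] [-2.4 -0.2] 150.38536130640458 0.5084784869859557
[array([401.8, 260.2]), array([281.7, 268.5]), array([322.3, 251.7]), array([359.2, 249.1])]
[array([255.7, 238.1]), array([341.1, 183.6]), array([322.4, 198. ]), array([296.3, 214.7])] (257.375, 238.875) (341.625, 183.375)
```

View pics/t3c.png

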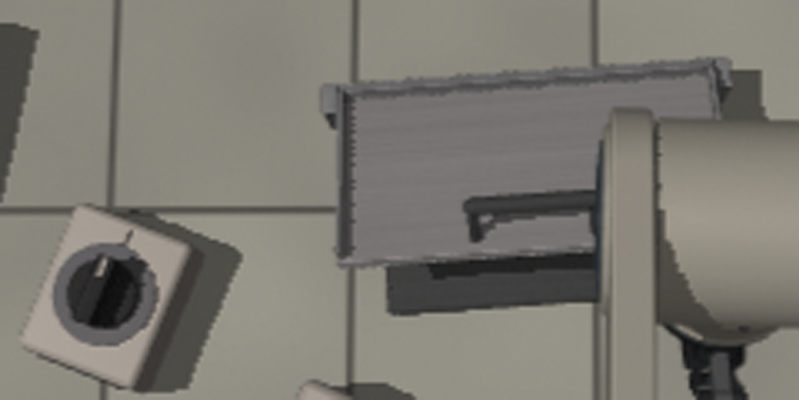

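Run:
```python
from h import *
g=cams.grab_frame('scene'); f=cams.grab_frame('top')
B=lambda x,y:((x+.5)/4+250-.5,(y+.5)/4+145-.5)
A=lambda x,y:((x+.5)/3.33+180-.5,(y+.5)/3.33+190-.5)
for k,a,b,(X,Z) in(('bL',(468,205),(296,212),(138,42)),('freeL',(342,265),(367,156),(150,8)),('hingeL',(341,89),(527,348),(0,18))):
    p=tri(f,A(*a),g,B(*b)); d=p-H; print(k,p.round(1),(proj(g,p)-B(*b)).round(1),np.hypot(d@XR,d[2]),np.arctan2(d[2],d@XR)-np.arctan2(Z,X))
```

```text
bL [511.1 130.6 156.7] [ 0.3 -0.1] 143.1503704216885 0.5252242085790049
freeL [476.2 216.2 133.4] [-0.6  0.1] 150.5636796658151 0.5177879376496918
hingeL [606.6 223.5  65. ] [ 0.8 -0.2] 13.618992966152792 0.2978179983880569
```

The slope now measures 0.52 rad. Next I'll go to the cassette at (589,-262) and check it with the wrist camera.

```bash
cat >> h.py <<'E'
def pick(x,y,z,a): go([x,y,z],Rt([np.sin(a),-np.cos(a),0],DOWN))
def place(y,x=46,h=8,t=.52): # tool origin at plate (x,y), height h above hinge plane
    go(pl(x,y,h,t),Rt(YR,XR*np.sin(t)-np.array([0,0,np.cos(t)])))
E
python3 -c "
from h import *
pick(590,-263,150,-.05)"
```

```text
row [-0.2657  0.1353  0.1225] [ 3.0000e-04 -6.0000e-04  1.6893e+00]
```

Request:
{"api": "send_rows", "payload": {"targets": [-0.266, 0.135, 0.122, 0, 0, 1.689, 1, -0.266, 0.135, 0.122, 0, 0, 1.689, 1, -0.266, 0.135, 0.122, 0, 0, 1.689, 1, -0.266, 0.135, 0.122, 0, 0, 1.689, 1, -0.266, 0.135, 0.122, 0, 0, 1.689, 1, -0.266, 0.135, 0.122, 0, 0, 1.689, 1, -0.266, 0.135, 0.122, 0, 0, 1.689, 1, -0.266, 0.135, 0.122, 0, 0, 1.689, 1, -0.266, 0.135, 0.122, 0, 0, 1.689, 1, -0.266, 0.135, 0.122, 0, 0, 1.689, 1, -0.266, 0.135, 0.122, 0, 0, 1.689, 1, -0.266, 0.135, 0.122, 0, 0, 1.689, 1]}}

```text
clock: 6.57
eef_pos: [589.6, -263.3, 149.1]
tcp_rot: [-3.141, 0.001, 0.134]
contact_force: [0.0, -0.3, 0.5]
opening: 1.0
grasp_force: 0.0
```

```bash
python3 -c "
from h import *
pick(590,-263,150,-.05)"
```

```text
row [ 0.0004 -0.0002 -0.0009] [-0.0006  0.0009  0.1836]
```

Request:
{"api": "send_rows", "payload": {"targets": [0, 0, -0.001, 0, 0, 0.185, 1, 0, 0, -0.001, 0, 0, 0.185, 1, 0, 0, -0.001, 0, 0, 0.185, 1, 0, 0, -0.001, 0, 0, 0.185, 1]}}

```text
clock: 6.9
eef_pos: [589.3, -263.2, 150.7]
tcp_rot: [-3.141, 0.001, -0.043]
contact_force: [-0.6, 0.1, -0.5]
opening: 1.002
grasp_force: 0.0
```

```bash
python3 -c "
from h import *
f=grab('wrist','w4.png')
for c in cassettes(f): print(c)
for c in cassettes(cams.grab_frame('top')): print('top',c)
pick(590,-263,3,-.05)"
```

```text
(array([429., 366.]), 461.3, -356.5, 53.8, 15.2, np.float64(0.411))
(array([439., 253.]), 566.5, -360.2, 74.4, 30.3, np.float64(-0.491))
(array([318., 227.]), 591.7, -264.3, 75.3, 26.8, np.float64(-0.069))
top (array([486., 229.]), 587.4, -262.2, 66.9, 26.3, np.float64(-0.044))
row [ 0.001  -0.0005  0.148 ] [-0.0002  0.0003  0.0068]
```

View pics/w4.png

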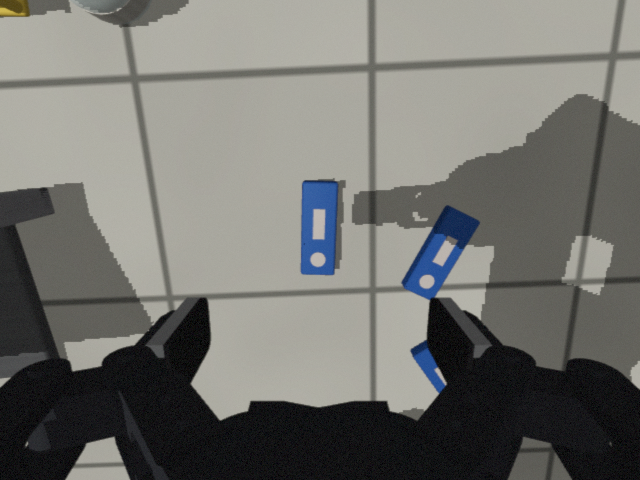

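The wrist view shows the cassette at (318,227), which works out to (591,-264) with yaw -0.06. I'll descend and grip it.

Request:
{"api": "send_rows", "payload": {"targets": [0.002, 0.001, 0.04, 0, 0, 0.02, 0.6, 0.002, 0.001, 0.08, 0, 0, 0.02, 0.3, 0.002, 0.001, 0.12, 0, 0, 0.02, 0.3, 0.002, 0.001, 0.14, 0, 0, 0.02, 0.2, 0.002, 0.001, 0.1485, 0, 0, 0.02, 0.2, 0.002, 0.001, 0.1485, 0, 0, 0.02, 0.2, 0.002, 0.001, 0.1485, 0, 0, 0.02, -1, 0.002, 0.001, 0.1485, 0, 0, 0.02, -1, 0.002, 0.001, 0.1485, 0, 0, 0.02, -1, 0.002, 0.001, 0.1485, 0, 0, 0.02, -1, 0.002, 0.001, 0.1485, 0, 0, 0.02, -1, 0.002, 0.001, 0.1485, 0, 0, 0.02, -1], "grip_force": 40}}

```text
clock: 8.0
eef_pos: [592.0, -265.7, 5.0]
tcp_rot: [3.14, -0.003, -0.066]
contact_force: [0.1, 0.1, 7.6]
opening: 0.312
grasp_force: 40.2
```

Request:
{"api": "send_rows", "payload": {"targets": [0, 0, -0.04, 0, 0, 0, -1, 0, 0, -0.08, 0, 0, 0, -1, 0, 0, -0.12, 0, 0, 0, -1, 0, 0, -0.16, 0, 0, 0, -1, 0, 0, -0.2, 0, 0, 0, -1, 0, 0, -0.24, 0, 0, 0, -1, 0, 0, -0.24, 0, 0, 0, -1]}}

```text
clock: 8.58
eef_pos: [594.3, -266.7, 253.1]
tcp_rot: [3.137, -0.013, -0.066]
contact_force: [1.5, -1.0, -0.1]
opening: 0.318
grasp_force: 39.8
```

```bash
python3 -c "
from h import *
s=r.sense();print(s['eef_pos'],s['opening'],s['grasp_force'],s['qpos'].round(2)); place(-55,52,110); print(pl(52,-55,110,.52))
for c in cassettes(cams.grab_frame('top')): print('top',c)
"
```

```text
[ 594.31682441 -266.73727876  253.07564689] 0.31779973448309196 39.76532220840454 [-0.42  0.37  1.56 -0.    1.2   1.21]
row [-0.0056 -0.4167  0.0776] [-0.0292 -0.532  -0.1327]
[617.26829832 148.92155481 173.29787693]
```

Request:
{"api": "send_rows", "payload": {"targets": [-0.006, -0.417, 0.078, -0.029, -0.532, -0.133, -1, -0.006, -0.417, 0.078, -0.029, -0.532, -0.133, -1, -0.006, -0.417, 0.078, -0.029, -0.532, -0.133, -1, -0.006, -0.417, 0.078, -0.029, -0.532, -0.133, -1, -0.006, -0.417, 0.078, -0.029, -0.532, -0.133, -1, -0.006, -0.417, 0.078, -0.029, -0.532, -0.133, -1, -0.006, -0.417, 0.078, -0.029, -0.532, -0.133, -1, -0.006, -0.417, 0.078, -0.029, -0.532, -0.133, -1, -0.006, -0.417, 0.078, -0.029, -0.532, -0.133, -1, -0.006, -0.417, 0.078, -0.029, -0.532, -0.133, -1, -0.006, -0.417, 0.078, -0.029, -0.532, -0.133, -1, -0.006, -0.417, 0.078, -0.029, -0.532, -0.133, -1]}}

```text
clock: 9.63
eef_pos: [611.1, 154.2, 163.3]
tcp_rot: [-3.133, 0.534, 0.076]
contact_force: [0.6, -0.5, -0.4]
opening: 0.309
grasp_force: 45.0
```

```bash
python3 -c "
from h import *
s=r.sense();print(s['eef_pos'],s['opening'],s['grasp_force'],s['qpos'].round(2)); place(-55,50,20);
for c in cassettes(grab('top','t5.png')): print('top',c)
grab('wrist','w5.png')
"
```

```text
[611.06848777 154.23397336 163.32921736] 0.30892875358677896 44.995431303977966 [0.2  0.73 1.27 0.07 1.67 1.69]
row [0.0032 0.0061 0.0784] [-0.0043  0.0143  0.007 ]
top (array([535., 286.]), 448.8, -371.1, 73.2, 28.4, np.float64(0.571))
top (array([528., 238.]), 563.9, -360.7, 75.2, 27.1, np.float64(-0.487))
```

View pics/w5.png

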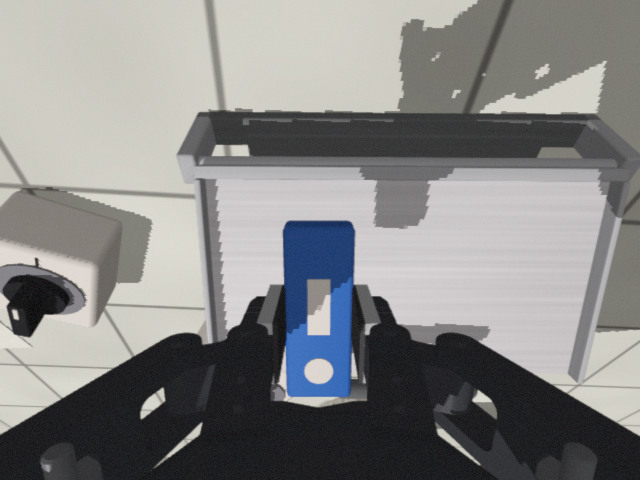

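The wrist view shows the cassette square in the pads, spanning rows 222–397, with the ledge at row 165. I'll lower it towards the plate.

Request:
{"api": "send_rows", "payload": {"targets": [0.002, 0.006, 0.03, -0.004, 0.014, 0.007, -1, 0.003, 0.006, 0.06, -0.004, 0.014, 0.007, -1, 0.003, 0.006, 0.078, -0.004, 0.014, 0.007, -1, 0.003, 0.006, 0.078, -0.004, 0.014, 0.007, -1, 0.003, 0.006, 0.078, -0.004, 0.014, 0.007, -1, 0.003, 0.006, 0.078, -0.004, 0.014, 0.007, -1]}}

```text
clock: 10.23
eef_pos: [577.1, 142.5, 97.5]
tcp_rot: [-3.141, 0.516, 0.063]
contact_force: [-0.7, 0.8, 0.0]
opening: 0.307
grasp_force: 45.0
```

```bash
python3 -c "
from h import *
s=r.sense();print(s['eef_pos'],s['contact_force']); place(-55,48,13)
f=grab('wrist','w6.png')
R0=rot(s['tcp_rot']);print(R0[:,0],R0[:,2])
hsv=cv2.cvtColor(f['color'],cv2.COLOR_BGR2HSV);m=cv2.inRange(hsv,(105,150,30),(125,255,255))
c=max(cv2.findContours(m,cv2.RETR_EXTERNAL,cv2.CHAIN_APPROX_NONE)[0],key=cv2.contourArea)[:,0];top=c[c[:,1]<c[:,1].min()+4].mean(0);print(top,c[:,1].max())
# end on tool plane 9 mm behind TCP
o,d=ray(f,*top);n=R0[:,2];
p0=s['eef_pos']-9*n
q=o+d*((p0-o)@n)/(d@n); print('front end tool',R0.T@(q-s['eef_pos']))
d2=q-H;print('plate',d2@(XR*np.cos(.52)+np.array([0,0,np.sin(.52)])),d2@YR)
"
```

```text
[577.14914347 142.45198238  97.51937449] [-0.66348307  0.83383776  0.02179367]
row [ 0.0014 -0.0037  0.0111] [-0.0027 -0.0039 -0.0046]
[ 0.86802181  0.05454514 -0.49352099] [-0.49255596 -0.03084793 -0.86973388]
[318.48484848 222.07575758] 395
front end tool [37.97098273  1.17562697 -9.        ]
plate 11.534286437137817 -49.90005546156444
```

Request:
{"api": "send_rows", "payload": {"targets": [0.001, -0.004, 0.005, -0.003, -0.004, -0.005, -1, 0.001, -0.004, 0.009, -0.003, -0.004, -0.005, -1, 0.001, -0.004, 0.011, -0.003, -0.004, -0.005, -1, 0.001, -0.004, 0.011, -0.003, -0.004, -0.005, -1, 0.001, -0.004, 0.011, -0.003, -0.004, -0.005, -1]}}

```text
clock: 10.7
eef_pos: [571.9, 147.7, 87.3]
tcp_rot: [-3.141, 0.52, 0.071]
contact_force: [3.0, 0.7, 7.0]
opening: 0.309
grasp_force: 45.9
```

```bash
python3 -c "
from h import *
s=r.sense();print(s['eef_pos'],s['contact_force'],rot(s['tcp_rot']).T@s['contact_force']); place(-55,46,13)"
```

```text
[571.93017516 147.66023467  87.26371793] [2.96855062 0.66401107 6.97864182] [-0.8563818  -0.45705392 -7.55065276]
row [ 0.0026  0.0018 -0.0002] [ 0.0007 -0.0001  0.0022]
```

Request:
{"api": "send_rows", "payload": {"targets": [0.002, 0.001, -0.0005, 0, 0, 0, -1, 0.003, 0.001, -0.0005, 0, 0, 0, -1, 0.004, 0.001, -0.0005, 0, 0, 0, -1, 0.004, 0.001, -0.0005, 0, 0, 0, -1]}}

```text
clock: 11.03
eef_pos: [575.2, 146.6, 85.5]
tcp_rot: [-3.141, 0.522, 0.07]
contact_force: [1.2, -0.8, 7.6]
opening: 0.31
grasp_force: 45.9
```

```bash
python3 -c "
from h import *
s=r.sense();print(s['eef_pos'],s['contact_force'],rot(s['tcp_rot']).T@s['contact_force']); place(-55,46,13)"
```

```text
[575.15505479 146.64192772  85.51092861] [ 1.24661321 -0.81657705  7.57815563] [-2.74719408  0.90120153 -7.1617069 ]
row [-0.001   0.0006 -0.0001] [0.001  0.0016 0.0019]
```

Request:
{"api": "send_rows", "payload": {"targets": [0.001, 0, 0, 0, 0, 0, -1, 0.002, 0, 0, 0, 0, 0, -1, 0.003, 0, 0, 0, 0, 0, -1, 0.003, 0, 0, 0, 0, 0, -1]}}

```text
clock: 11.37
eef_pos: [576.0, 146.7, 85.0]
tcp_rot: [3.142, 0.526, 0.07]
contact_force: [-4.8, -0.8, 16.5]
opening: 0.312
grasp_force: 46.3
```

```bash
python3 -c "
from h import *
s=r.sense();print(s['eef_pos'],s['contact_force'],rot(s['tcp_rot']).T@s['contact_force']); place(-55,46,13)"
```

```text
[576.01853142 146.71661299  84.9659276 ] [-4.81819411 -0.7775785  16.52843967] [-12.50149935   0.43695027 -11.85455731]
row [-0.002   0.0006 -0.0002] [0.0012 0.0059 0.002 ]
```

Request:
{"api": "send_rows", "payload": {"targets": [-0.001, 0, -0.001, 0, 0, 0, -0.2, -0.001, 0, -0.001, 0, 0, 0, 0, -0.001, 0, -0.001, 0, 0, 0, 0.1, -0.001, 0, -0.001, 0, 0, 0, 0.1, -0.001, 0, -0.02, 0, 0, 0, 0.1, -0.001, 0, -0.06, 0, 0, 0, 0.1, -0.001, 0, -0.1, 0, 0, 0, 0.1, -0.001, 0, -0.12, 0, 0, 0, 0.1, -0.001, 0, -0.12, 0, 0, 0, 0.1]}}

```text
clock: 12.12
eef_pos: [639.8, 151.2, 191.7]
tcp_rot: [-3.141, 0.514, 0.07]
contact_force: [0.1, 1.0, -0.0]
opening: 0.548
grasp_force: 0.0
```

```bash
cat >> h.py <<'E'
def seated(f,t=.52,z=22):
    XP=XR*np.cos(t)+np.array([0,0,np.sin(t)]);n=-XR*np.sin(t)+np.array([0,0,np.cos(t)])
    hsv=cv2.cvtColor(f['color'],cv2.COLOR_BGR2HSV);m=cv2.inRange(hsv,(105,150,30),(125,255,255))
    m=cv2.morphologyEx(m,cv2.MORPH_CLOSE,np.ones((5,5)))
    for c in cv2.findContours(m,cv2.RETR_EXTERNAL,cv2.CHAIN_APPROX_NONE)[0]:
        if cv2.contourArea(c)<150: continue
        P=[]
        for q in c[:,0].astype(float):
            o,d=ray(f,*q);p=o+d*((H+z*n-o)@n)/(d@n)-H;P.append([p@XP,p@YR])
        (x,y),(w,h),a=cv2.minAreaRect(np.array(P,np.float32))
        if abs(x)<160 and abs(y)<140: print('plate x,y',round(x,1),round(y,1),'size',round(w,1),round(h,1),'ang',round(a,1))
E
python3 -c "
from h import *
s=r.sense();print(s['eef_pos'],s['opening'])
f=grab('wrist','w7.png');seated(f)
g=cams.grab_frame('scene');seated(g)
for c in cassettes(g): print('scene',c)
pick(565.5,-361,150,-.487)
"
```

```text
[639.81285799 151.16069604 191.72712276] 0.5481239216842444
plate x,y 45.0 -54.4 size 74.2 26.7 ang 0.1
plate x,y 45.2 -47.9 size 71.2 29.8 ang 0.3
scene (array([149., 384.]), 569.9, -365.1, 78.6, 26.3, np.float64(-0.481))
scene (array([112., 348.]), 454.4, -375.2, 76.7, 31.1, np.float64(0.562))
scene (array([347., 231.]), 514.2, 206.1, 108.0, 31.4, np.float64(-0.263))
row [-0.0736  0.5055  0.0855] [0.1451 0.5076 0.5439]
```

Request:
{"api": "send_rows", "payload": {"targets": [-0.074, 0.505, 0.085, 0.145, 0.508, 0.544, 0.1, -0.074, 0.505, 0.085, 0.145, 0.508, 0.544, 0.1, -0.074, 0.505, 0.085, 0.145, 0.508, 0.544, 0.1, -0.074, 0.505, 0.085, 0.145, 0.508, 0.544, 0.1, -0.074, 0.505, 0.085, 0.145, 0.508, 0.544, 0.1, -0.074, 0.505, 0.085, 0.145, 0.508, 0.544, 0.1, -0.074, 0.505, 0.085, 0.145, 0.508, 0.544, 0.1, -0.074, 0.505, 0.085, 0.145, 0.508, 0.544, 0.1, -0.074, 0.505, 0.085, 0.145, 0.508, 0.544, 0.1, -0.074, 0.505, 0.085, 0.145, 0.508, 0.544, 0.1, -0.074, 0.505, 0.085, 0.145, 0.508, 0.544, 0.1, -0.074, 0.505, 0.085, 0.145, 0.508, 0.544, 0.1]}}

```text
clock: 13.22
eef_pos: [565.2, -344.2, 150.0]
tcp_rot: [3.141, 0.004, -0.487]
contact_force: [0.9, -0.9, 0.3]
opening: 0.547
grasp_force: 0.0
```

```bash
python3 -c "
from h import *
s=r.sense();print(s['eef_pos'],s['qvel'].round(2))
pick(565.5,-361,150,-.487)"
```

```text
[ 565.20456488 -344.24040429  150.00944445] [-0.7   0.31 -0.42  0.    0.11 -0.7 ]
row [ 0.0081  0.0147 -0.    ] [0.0004 0.0036 0.0003]
```

Request:
{"api": "send_rows", "payload": {"targets": [0, 0, 0, 0, 0, 0, 0.1, 0, 0, 0, 0, 0, 0, 0.1, 0, 0, 0, 0, 0, 0, 0.1, 0, 0, 0, 0, 0, 0, 0.1]}}

```text
clock: 13.55
eef_pos: [566.9, -341.7, 151.2]
tcp_rot: [3.141, 0.002, -0.486]
contact_force: [0.8, -0.3, 0.2]
opening: 0.546
grasp_force: 0.0
```

```bash
python3 -c "
from h import *
for c in cassettes(grab('wrist','w8.png')): print(c)
pick(566,-360,2,-.49)"
```

```text
(array([441., 331.]), 440.8, -394.5, 38.1, 9.5, np.float64(0.343))
(array([342., 219.]), 565.9, -362.7, 75.5, 26.6, np.float64(-0.481))
row [0.0077 0.0168 0.1495] [0.0004 0.0018 0.0046]
```

Request:
{"api": "send_rows", "payload": {"targets": [0.009, 0.019, 0.03, 0, 0.002, 0, 0.2, 0.009, 0.019, 0.06, 0, 0.002, 0, 0.2, 0.009, 0.019, 0.1, 0, 0.002, 0, 0.2, 0.009, 0.019, 0.135, 0, 0.002, 0, 0.2, 0.009, 0.019, 0.1475, 0, 0.002, 0, 0.2, 0.009, 0.019, 0.1475, 0, 0.002, 0, 0.2, 0.009, 0.019, 0.1475, 0, 0.002, 0, -1, 0.009, 0.019, 0.1475, 0, 0.002, 0, -1, 0.009, 0.019, 0.1475, 0, 0.002, 0, -1, 0.009, 0.019, 0.1475, 0, 0.002, 0, -1, 0.009, 0.019, 0.1475, 0, 0.002, 0, -1]}}

```text
clock: 14.52
eef_pos: [567.9, -365.1, 7.1]
tcp_rot: [3.141, -0.005, -0.487]
contact_force: [0.2, 0.9, 7.4]
opening: 0.31
grasp_force: 40.6
```

Request:
{"api": "send_rows", "payload": {"targets": [0, 0, -0.04, 0, 0, 0, -1, 0, 0, -0.08, 0, 0, 0, -1, 0, 0, -0.12, 0, 0, 0, -1, 0, 0, -0.16, 0, 0, 0, -1, 0, 0, -0.2, 0, 0, 0, -1, 0, 0, -0.24, 0, 0, 0, -1, 0, 0, -0.24, 0, 0, 0, -1, 0, 0, -0.24, 0, 0, 0, -1]}}

```text
clock: 15.18
eef_pos: [567.6, -365.1, 249.1]
tcp_rot: [3.14, -0.009, -0.487]
contact_force: [0.4, -0.3, -1.1]
opening: 0.312
grasp_force: 39.8
```

```bash
python3 -c "
from h import *
place(0,50,90)"
```

```text
row [-0.1754 -0.4266  0.092 ] [-0.1406 -0.5148 -0.5435]
```

Request:
{"api": "send_rows", "payload": {"targets": [-0.175, -0.427, 0.092, -0.141, -0.515, -0.544, -1, -0.175, -0.427, 0.092, -0.141, -0.515, -0.544, -1, -0.175, -0.427, 0.092, -0.141, -0.515, -0.544, -1, -0.175, -0.427, 0.092, -0.141, -0.515, -0.544, -1, -0.175, -0.427, 0.092, -0.141, -0.515, -0.544, -1, -0.175, -0.427, 0.092, -0.141, -0.515, -0.544, -1, -0.175, -0.427, 0.092, -0.141, -0.515, -0.544, -1, -0.175, -0.427, 0.092, -0.141, -0.515, -0.544, -1, -0.175, -0.427, 0.092, -0.141, -0.515, -0.544, -1, -0.175, -0.427, 0.092, -0.141, -0.515, -0.544, -1, -0.175, -0.427, 0.092, -0.141, -0.515, -0.544, -1, -0.175, -0.427, 0.092, -0.141, -0.515, -0.544, -1]}}

```text
clock: 16.18
eef_pos: [610.0, 100.7, 149.6]
tcp_rot: [-3.134, 0.529, 0.075]
contact_force: [0.2, -0.9, -0.4]
opening: 0.312
grasp_force: 39.8
```

Request:
{"api": "send_rows", "payload": {"targets": [0, 0, 0, 0, 0, 0, -1, 0, 0, 0, 0, 0, 0, -1, 0, 0, 0, 0, 0, 0, -1]}}

```text
clock: 16.43
eef_pos: [611.0, 93.9, 151.7]
tcp_rot: [-3.137, 0.527, 0.07]
contact_force: [0.1, -0.2, -1.2]
opening: 0.315
grasp_force: 39.8
```

```bash
cat >> h.py <<'E'
def held():
    f=cams.grab_frame('wrist');s=r.sense();R0=rot(s['tcp_rot'])
    hsv=cv2.cvtColor(f['color'],cv2.COLOR_BGR2HSV);m=cv2.inRange(hsv,(105,150,30),(125,255,255))
    m[:,:240]=0;m[:,400:]=0
    c=max(cv2.findContours(m,cv2.RETR_EXTERNAL,cv2.CHAIN_APPROX_NONE)[0],key=cv2.contourArea)[:,0]
    o,d=ray(f,*c[c[:,1]<c[:,1].min()+4].mean(0));n=R0[:,2];p0=s['eef_pos']-9*n
    q=o+d*((p0-o)@n)/(d@n);print('front end tool',(R0.T@(q-s['eef_pos'])).round(1),'px',c.min(0),c.max(0),'grip',s['opening'],s['grasp_force'])
E
python3 -c "
from h import *
held();place(0,48,19)"
```

```text
front end tool [36.1  0.8 -9. ] px [285 227] [352 398] grip 0.30977108117110647 39.77576673030853
row [0.0024 0.0005 0.0676] [-0.0035  0.0066  0.0014]
```

Request:
{"api": "send_rows", "payload": {"targets": [0.002, 0, 0.03, -0.003, 0.007, 0.001, -1, 0.003, 0, 0.055, -0.003, 0.007, 0.001, -1, 0.003, 0, 0.064, -0.003, 0.007, 0.001, -1, 0.003, 0, 0.069, -0.003, 0.007, 0.001, -1, 0.003, 0, 0.071, -0.003, 0.007, 0.001, -1, 0.003, 0, 0.071, -0.003, 0.007, 0.001, -1]}}

```text
clock: 16.98
eef_pos: [579.1, 92.6, 89.8]
tcp_rot: [-3.14, 0.518, 0.069]
contact_force: [-0.3, 0.4, -0.4]
opening: 0.311
grasp_force: 39.8
```

```bash
cat >> h.py <<'E'
def F():
    s=r.sense();print(s['eef_pos'].round(1),'tool F',(rot(s['tcp_rot']).T@s['contact_force']).round(1),s['opening'],s['grasp_force'])
E
python3 -c "
from h import *
F();place(0,44,15)"
```

```text
[579.1  92.6  89.8] tool F [-0.1 -0.4  0.5] 0.3110350564556004 39.776228070259094
row [0.0029 0.0014 0.0017] [-0.0008 -0.0018  0.0011]
```

Request:
{"api": "send_rows", "payload": {"targets": [0, 0.001, 0.0015, 0, -0.002, 0.001, -1, 0, 0.001, 0.003, 0, -0.002, 0.001, -1, 0.002, 0.001, 0.003, 0, -0.002, 0.001, -1, 0.003, 0.001, 0.003, 0, -0.002, 0.001, -1, 0.004, 0.001, 0.003, 0, -0.002, 0.001, -1, 0.005, 0.001, 0.003, 0, -0.002, 0.001, -1, 0.005, 0.001, 0.003, 0, -0.002, 0.001, -1]}}

```text
clock: 17.57
eef_pos: [582.5, 92.5, 85.7]
tcp_rot: [-3.141, 0.519, 0.069]
contact_force: [0.5, 0.0, 6.7]
opening: 0.312
grasp_force: 40.5
```

```bash
python3 -c "
from h import *
F();place(0,42,15)"
```

```text
[582.5  92.5  85.7] tool F [-2.9  0.  -6.1] 0.31209530412895836 40.53503215312958
row [-0.0001  0.001  -0.0001] [-0.0005 -0.001   0.0009]
```

Pressing on the plate at 6 N. Now I'll push a little more to the ledge.

Request:
{"api": "send_rows", "payload": {"targets": [0.001, 0, 0, 0, 0, 0, -1, 0.002, 0, 0, 0, 0, 0, -1, 0.003, 0, 0, 0, 0, 0, -1, 0.003, 0, 0, 0, 0, 0, -1]}}

```text
clock: 17.9
eef_pos: [583.0, 92.5, 85.4]
tcp_rot: [-3.141, 0.524, 0.069]
contact_force: [-6.7, -1.3, 16.6]
opening: 0.31
grasp_force: 41.0
```

```bash
python3 -c "
from h import *
F();place(0,42,15)"
```

```text
[583.   92.5  85.4] tool F [-14.2   0.8 -11. ] 0.3103648219397164 41.01941406726837
row [-0.0006  0.001  -0.0002] [-0.0004  0.0045  0.0009]
```

Seated against the ledge. I'll release, retreat and check.

Request:
{"api": "send_rows", "payload": {"targets": [-0.001, 0, -0.001, 0, 0, 0, -0.2, -0.001, 0, -0.001, 0, 0, 0, 0, -0.001, 0, -0.001, 0, 0, 0, 0.1, -0.001, 0, -0.001, 0, 0, 0, 0.1, -0.001, 0, -0.02, 0, 0, 0, 0.1, -0.001, 0, -0.06, 0, 0, 0, 0.1, -0.001, 0, -0.1, 0, 0, 0, 0.1, -0.001, 0, -0.12, 0, 0, 0, 0.1, -0.001, 0, -0.12, 0, 0, 0, 0.1]}}

```text
clock: 18.65
eef_pos: [646.5, 96.8, 191.5]
tcp_rot: [-3.14, 0.513, 0.069]
contact_force: [-0.1, -0.0, 0.0]
opening: 0.55
grasp_force: 0.0
```

```bash
python3 -c "
from h import *
F()
f=grab('wrist','w9.png');seated(f)
for c in cassettes(cams.grab_frame('scene')): print('scene',c)
for c in cassettes(cams.grab_frame('top')): print('top',c)
pick(450,-372,150,.567)
"
```

```text
[646.5  96.8 191.5] tool F [-0.1 -0.   0. ] 0.5495455301395358 0.0
plate x,y 45.1 0.3 size 26.4 74.2 ang 89.9
plate x,y 44.5 -53.4 size 74.0 27.7 ang 0.4
scene (array([114., 349.]), 454.3, -375.8, 78.6, 30.1, np.float64(0.565))
scene (array([330., 243.]), 518.8, 146.0, 108.0, 31.3, np.float64(-0.243))
scene (array([347., 232.]), 514.0, 205.9, 109.2, 34.1, np.float64(-0.317))
top (array([535., 286.]), 448.8, -371.3, 73.4, 27.7, np.float64(0.58))
row [-0.1758  0.4541  0.1426] [-0.1308  0.5113 -0.4869]
```

Request:
{"api": "send_rows", "payload": {"targets": [-0.176, 0.454, 0.143, -0.131, 0.511, -0.487, 0.1, -0.176, 0.454, 0.143, -0.131, 0.511, -0.487, 0.1, -0.176, 0.454, 0.143, -0.131, 0.511, -0.487, 0.1, -0.176, 0.454, 0.143, -0.131, 0.511, -0.487, 0.1, -0.176, 0.454, 0.143, -0.131, 0.511, -0.487, 0.1, -0.176, 0.454, 0.143, -0.131, 0.511, -0.487, 0.1, -0.176, 0.454, 0.143, -0.131, 0.511, -0.487, 0.1, -0.176, 0.454, 0.143, -0.131, 0.511, -0.487, 0.1, -0.176, 0.454, 0.143, -0.131, 0.511, -0.487, 0.1, -0.176, 0.454, 0.143, -0.131, 0.511, -0.487, 0.1, -0.176, 0.454, 0.143, -0.131, 0.511, -0.487, 0.1, -0.176, 0.454, 0.143, -0.131, 0.511, -0.487, 0.1]}}

```text
clock: 19.8
eef_pos: [450.6, -365.5, 149.3]
tcp_rot: [-3.139, 0.0, 0.567]
contact_force: [1.2, 0.3, 1.2]
opening: 0.551
grasp_force: 0.0
```

Request:
{"api": "send_rows", "payload": {"targets": [0, 0, 0, 0, 0, 0, 0.1, 0, 0, 0, 0, 0, 0, 0.1, 0, 0, 0, 0, 0, 0, 0.1, 0, 0, 0, 0, 0, 0, 0.1]}}

```text
clock: 20.13
eef_pos: [452.9, -363.4, 150.2]
tcp_rot: [-3.14, -0.0, 0.568]
contact_force: [0.4, -0.7, 0.1]
opening: 0.548
grasp_force: 0.0
```

```bash
python3 -c "
from h import *
cs=cassettes(grab('wrist','w10.png'))
for c in cs: print(c)
c=min(cs,key=lambda c:np.hypot(c[1]-450,c[2]+372)); pick(c[1],c[2],3.5,c[5])"
```

```text
(array([325., 239.]), 450.0, -372.9, 74.1, 26.7, np.float64(0.569))
row [-0.0079  0.0064  0.147 ] [-0.0006 -0.0006 -0.0004]
```

Request:
{"api": "send_rows", "payload": {"targets": [-0.008, 0.0065, 0.03, 0, 0, 0, 0.2, -0.008, 0.0065, 0.06, 0, 0, 0, 0.2, -0.008, 0.0065, 0.1, 0, 0, 0, 0.2, -0.008, 0.0065, 0.135, 0, 0, 0, 0.2, -0.008, 0.0065, 0.147, 0, 0, 0, 0.2, -0.008, 0.0065, 0.147, 0, 0, 0, 0.2, -0.008, 0.0065, 0.147, 0, 0, 0, -1, -0.008, 0.0065, 0.147, 0, 0, 0, -1, -0.008, 0.0065, 0.147, 0, 0, 0, -1, -0.008, 0.0065, 0.147, 0, 0, 0, -1, -0.008, 0.0065, 0.147, 0, 0, 0, -1]}}

```text
clock: 21.1
eef_pos: [451.4, -375.6, 6.1]
tcp_rot: [3.138, -0.002, 0.567]
contact_force: [0.8, 2.2, 8.5]
opening: 0.309
grasp_force: 40.3
```

Request:
{"api": "send_rows", "payload": {"targets": [0, 0, -0.04, 0, 0, 0, -1, 0, 0, -0.08, 0, 0, 0, -1, 0, 0, -0.12, 0, 0, 0, -1, 0, 0, -0.16, 0, 0, 0, -1, 0, 0, -0.2, 0, 0, 0, -1, 0, 0, -0.24, 0, 0, 0, -1, 0, 0, -0.24, 0, 0, 0, -1, 0, 0, -0.24, 0, 0, 0, -1]}}

```text
clock: 21.77
eef_pos: [451.0, -375.8, 247.8]
tcp_rot: [3.134, -0.003, 0.567]
contact_force: [-0.2, -0.4, -0.8]
opening: 0.314
grasp_force: 39.7
```

```bash
python3 -c "
from h import *
F();place(55,50,110)"
```

```text
[ 451.  -375.8  247.8] tool F [-0.4  0.2  0.8] 0.3135731621076601 39.719603061676025
row [ 0.3707 -0.2564  0.0747] [ 0.136  -0.5136  0.486 ]
```

Request:
{"api": "send_rows", "payload": {"targets": [0.371, -0.256, 0.075, 0.136, -0.514, 0.486, -1, 0.371, -0.256, 0.075, 0.136, -0.514, 0.486, -1, 0.371, -0.256, 0.075, 0.136, -0.514, 0.486, -1, 0.371, -0.256, 0.075, 0.136, -0.514, 0.486, -1, 0.371, -0.256, 0.075, 0.136, -0.514, 0.486, -1, 0.371, -0.256, 0.075, 0.136, -0.514, 0.486, -1, 0.371, -0.256, 0.075, 0.136, -0.514, 0.486, -1, 0.371, -0.256, 0.075, 0.136, -0.514, 0.486, -1, 0.371, -0.256, 0.075, 0.136, -0.514, 0.486, -1, 0.371, -0.256, 0.075, 0.136, -0.514, 0.486, -1, 0.371, -0.256, 0.075, 0.136, -0.514, 0.486, -1, 0.371, -0.256, 0.075, 0.136, -0.514, 0.486, -1]}}

```text
clock: 22.77
eef_pos: [625.4, 46.1, 166.2]
tcp_rot: [-3.134, 0.528, 0.075]
contact_force: [-0.0, 0.1, 0.1]
opening: 0.31
grasp_force: 39.7
```

Request:
{"api": "send_rows", "payload": {"targets": [0, 0, 0, 0, 0, 0, -1, 0, 0, 0, 0, 0, 0, -1, 0, 0, 0, 0, 0, 0, -1]}}

```text
clock: 23.02
eef_pos: [624.5, 39.3, 168.6]
tcp_rot: [-3.137, 0.527, 0.07]
contact_force: [-0.2, 0.2, -0.2]
opening: 0.311
grasp_force: 39.7
```

```bash
python3 -c "
from h import *
held();F();place(55,48,17)"
```

```text
front end tool [39.2  0.7 -9. ] px [284 219] [353 392] grip 0.3142207894601127 39.71624135971069
[624.6  39.  169. ] tool F [-0.1 -0.5  1.1] 0.3142207894601127 39.71624135971069
row [0.0025 0.0003 0.0892] [-0.0043  0.0062  0.0012]
```

Request:
{"api": "send_rows", "payload": {"targets": [0, 0, 0.04, -0.004, 0.006, 0.001, -1, 0.001, 0, 0.07, -0.004, 0.006, 0.001, -1, 0.001, 0, 0.084, -0.004, 0.006, 0.001, -1, 0.001, 0, 0.089, -0.004, 0.006, 0.001, -1, 0.001, 0, 0.091, -0.004, 0.006, 0.001, -1, 0.001, 0, 0.092, -0.004, 0.006, 0.001, -1, 0.001, 0, 0.092, -0.004, 0.006, 0.001, -1]}}

```text
clock: 23.65
eef_pos: [581.2, 37.4, 90.1]
tcp_rot: [-3.141, 0.517, 0.069]
contact_force: [0.1, 0.1, 0.6]
opening: 0.315
grasp_force: 39.7
```

```bash
python3 -c "
from h import *
F();place(55,45,14)"
```

```text
[581.2  37.4  90.1] tool F [-0.2 -0.1 -0.6] 0.31459529379488527 39.71015810966492
row [0.0034 0.0012 0.0021] [-0.0004 -0.0028  0.0009]
```

Request:
{"api": "send_rows", "payload": {"targets": [0, 0.001, 0.0015, 0, -0.002, 0.001, -1, 0, 0.001, 0.0032, 0, -0.002, 0.001, -1, 0.002, 0.001, 0.0032, 0, -0.002, 0.001, -1, 0.003, 0.001, 0.0032, 0, -0.002, 0.001, -1, 0.004, 0.001, 0.0032, 0, -0.002, 0.001, -1, 0.005, 0.001, 0.0032, 0, -0.002, 0.001, -1, 0.0055, 0.001, 0.0032, 0, -0.002, 0.001, -1]}}

```text
clock: 24.23
eef_pos: [583.1, 37.0, 86.2]
tcp_rot: [-3.141, 0.523, 0.069]
contact_force: [-4.7, -1.1, 18.6]
opening: 0.312
grasp_force: 41.1
```

```bash
python3 -c "
from h import *
F();place(55,45,14)"
```

```text
[583.1  37.   86.2] tool F [-13.4   0.8 -13.7] 0.31244823730104837 41.14552438259125
row [-0.      0.0006 -0.0003] [0.0002 0.0032 0.0006]
```

Seated with 13 N on the ledge. I'll release and retreat.

Request:
{"api": "send_rows", "payload": {"targets": [-0.001, 0, -0.001, 0, 0, 0, -0.2, -0.001, 0, -0.001, 0, 0, 0, 0, -0.001, 0, -0.001, 0, 0, 0, 0.1, -0.001, 0, -0.001, 0, 0, 0, 0.1, -0.001, 0, -0.02, 0, 0, 0, 0.1, -0.001, 0, -0.06, 0, 0, 0, 0.1, -0.001, 0, -0.1, 0, 0, 0, 0.1, -0.001, 0, -0.14, 0, 0, 0, 0.1, -0.001, 0, -0.16, 0, 0, 0, 0.1, -0.001, 0, -0.16, 0, 0, 0, 0.1]}}

```text
clock: 25.07
eef_pos: [665.6, 42.7, 227.2]
tcp_rot: [-3.141, 0.513, 0.069]
contact_force: [0.8, -0.1, 0.5]
opening: 0.549
grasp_force: 0.0
```

```bash
python3 -c "
from h import *
F()
f=grab('wrist','w11.png');seated(f)
t=grab('top','t11.png')
for c in cassettes(t): print('top',c)
# timer: skirt circle & grip bar by wrist later; dial direction from top
def A(x,y,oy=190): return ((x+.5)/3.33+180-.5,(y+.5)/3.33+oy-.5)
print('skirt',onz(t,*A(105,294),66),'bar top line',onz(t,*A(101,266),94),'bar ctr',onz(t,*A(103,290),94))
print('corners',[onz(t,*A(*q),60).round(1) for q in((80,206),(190,246),(135,388),(22,340))])
"
```

```text
[665.6  42.7 227.2] tool F [ 0.5  0.2 -0.8] 0.5491125585067358 0.0
plate x,y 45.4 55.5 size 73.5 26.4 ang 0.1
plate x,y 44.6 1.1 size 73.4 27.4 ang 0.1
plate x,y 44.7 -52.4 size 73.5 29.1 ang 0.2
top (array([315., 228.]), 588.6, 149.0, 66.4, 26.6, np.float64(0.008))
skirt [463.38023811 385.97929827  66.        ] bar top line [479.50906574 383.22679367  94.        ] bar ctr [463.15037249 381.24921201  94.        ]
corners [array([525.8, 407.2,  60. ]), array([497.5, 329.1,  60. ]), array([399.1, 364.1,  60. ]), array([432.1, 443.8,  60. ])]
```

All three cassettes are seated at plate x≈45, y≈-53, 1 and 55, aligned to within 0.2°. Next is the timer.

```bash
python3 -c "
from h import *
pick(463.5,386,225,1.6)"
```

```text
row [-0.1528 -0.3564  0.085 ] [-0.3978  0.4133 -1.4938]
```

Request:
{"api": "send_rows", "payload": {"targets": [-0.153, -0.356, 0.085, -0.398, 0.413, -1.494, 1, -0.153, -0.356, 0.085, -0.398, 0.413, -1.494, 1, -0.153, -0.356, 0.085, -0.398, 0.413, -1.494, 1, -0.153, -0.356, 0.085, -0.398, 0.413, -1.494, 1, -0.153, -0.356, 0.085, -0.398, 0.413, -1.494, 1, -0.153, -0.356, 0.085, -0.398, 0.413, -1.494, 1, -0.153, -0.356, 0.085, -0.398, 0.413, -1.494, 1, -0.153, -0.356, 0.085, -0.398, 0.413, -1.494, 1, -0.153, -0.356, 0.085, -0.398, 0.413, -1.494, 1, -0.153, -0.356, 0.085, -0.398, 0.413, -1.494, 1, -0.153, -0.356, 0.085, -0.398, 0.413, -1.494, 1, -0.153, -0.356, 0.085, -0.398, 0.413, -1.494, 1]}}

```text
clock: 26.17
eef_pos: [460.5, 386.3, 223.4]
tcp_rot: [-3.116, 0.028, 1.516]
contact_force: [0.5, -0.2, 0.1]
opening: 1.0
grasp_force: 0.0
```

```bash
python3 -c "
from h import *
F();pick(463.5,386,210,2.9)"
```

```text
[460.5 386.3 223.4] tool F [-0.2  0.6 -0.1] 0.9998740435009849 0.0
row [0.0002 0.0034 0.0134] [-0.0408  0.0057 -1.3843]
```

Request:
{"api": "send_rows", "payload": {"targets": [0, 0.003, 0.013, -0.041, 0.006, -1.384, 1, 0, 0.003, 0.013, -0.041, 0.006, -1.384, 1, 0, 0.003, 0.013, -0.041, 0.006, -1.384, 1, 0, 0.003, 0.013, -0.041, 0.006, -1.384, 1, 0, 0.003, 0.013, -0.041, 0.006, -1.384, 1, 0, 0.003, 0.013, -0.041, 0.006, -1.384, 1, 0, 0.003, 0.013, -0.041, 0.006, -1.384, 1, 0, 0.003, 0.013, -0.041, 0.006, -1.384, 1, 0, 0.003, 0.013, -0.041, 0.006, -1.384, 1, 0, 0.003, 0.013, -0.041, 0.006, -1.384, 1, 0, 0.003, 0.013, -0.041, 0.006, -1.384, 1, 0, 0.003, 0.013, -0.041, 0.006, -1.384, 1]}}

```text
clock: 27.17
eef_pos: [464.3, 383.9, 210.4]
tcp_rot: [-3.14, -0.001, 2.897]
contact_force: [0.8, -0.6, -0.1]
opening: 1.0
grasp_force: 0.0
```

```bash
python3 -c "
from h import *
F();f=grab('wrist','w12.png');print(r.sense()['tcp_rot'],r.sense()['qpos'].round(2))
print(proj(f,[463.5,386,94]))"
```

```text
[464.3 383.9 210.4] tool F [-0.9 -0.4  0.1] 1.0001705526394633 0.0
[-3.14032022e+00 -1.19683320e-03  2.89004389e+00] [ 0.69  0.34  1.7   0.    1.1  -0.63]
[321.87990602 233.94790742]
```

View pics/w12.png

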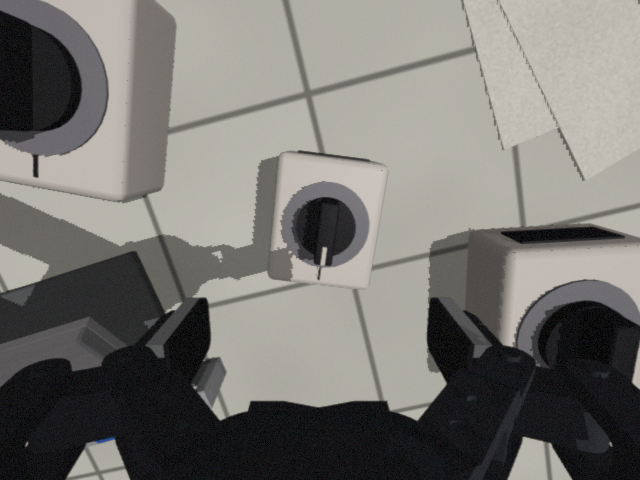

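```bash
python3 -c "
from h import *
f=cams.grab_frame('wrist')
a=onz(f,330,200,94);b=onz(f,324.5,264,94);print(a,b,(a+b)/2,np.linalg.norm(a-b)); y=np.arctan2(*(a-b)[[1,0]]);print('yaw',y)
l=onz(f,324,248,94)-onz(f,323,265,94);print(np.arctan2(l[1],l[0]),onz(f,325,225,67))
d=(a+b)/2
pick(d[0],d[1],80,y); pick(d[0],d[1],80,y+np.pi)"
```

```text
[440.89774333 398.01498578  94.        ] [486.92240158 382.35023464  94.        ] [463.91007246 390.18261021  94.        ] 48.61742069230172
yaw 2.8135354103831127
2.8381620794823568 [463.66640153 389.05706585  67.        ]
row [0.0022 0.0056 0.1309] [-0.0009 -0.0008  0.0735]
row [0.0022 0.0056 0.1309] [ 1.2000e-03 -1.4000e-03 -3.0681e+00]
```

The wrist view shows the dial at (326,230), with the bar from (330,200) to (324,264) and the white line at its lower end. The measured length is 48.6 mm, against 48 given. I'll descend and grip.

Request:
{"api": "send_rows", "payload": {"targets": [0.002, 0.005, 0.03, 0, 0, 0.07, 0.2, 0.002, 0.005, 0.06, 0, 0, 0.07, 0.2, 0.002, 0.005, 0.06, 0, 0, 0.07, 0.1, 0.002, 0.005, 0.1, 0, 0, 0.07, 0.1, 0.002, 0.005, 0.131, 0, 0, 0.07, 0.1, 0.002, 0.005, 0.131, 0, 0, 0.07, 0.1, 0.002, 0.005, 0.131, 0, 0, 0.07, 0.1, 0.002, 0.005, 0.131, 0, 0, 0.07, -1, 0.002, 0.005, 0.131, 0, 0, 0.07, -1, 0.002, 0.005, 0.131, 0, 0, 0.07, -1, 0.002, 0.005, 0.131, 0, 0, 0.07, -1, 0.002, 0.005, 0.131, 0, 0, 0.07, -1], "grip_force": 30}}

```text
clock: 28.27
eef_pos: [465.3, 389.5, 83.7]
tcp_rot: [3.141, 0.001, 2.82]
contact_force: [-2.8, -9.4, 11.1]
opening: 0.157
grasp_force: 30.3
```

Request:
{"api": "send_rows", "payload": {"targets": [0, -0.0015, -0.002, 0, 0, 0.11, -1, 0, -0.0015, -0.002, 0, 0, 0.22, -1, 0, -0.0015, -0.002, 0, 0, 0.33, -1, 0, -0.0015, -0.002, 0, 0, 0.44, -1, 0, -0.0015, -0.002, 0, 0, 0.55, -1, 0, -0.0015, -0.002, 0, 0, 0.66, -1, 0, -0.0015, -0.002, 0, 0, 0.77, -1, 0, -0.0015, -0.002, 0, 0, 0.88, -1, 0, -0.0015, -0.002, 0, 0, 0.98, -1, 0, -0.0015, -0.002, 0, 0, 1.08, -1, 0, -0.0015, -0.002, 0, 0, 1.16, -1, 0, -0.0015, -0.002, 0, 0, 1.2, -1]}}

```text
clock: 29.27
eef_pos: [463.9, 388.5, 84.0]
tcp_rot: [-3.141, -0.0, 1.616]
contact_force: [-1.7, -1.1, -4.6]
opening: 0.152
grasp_force: 32.8
```

Request:
{"api": "send_rows", "payload": {"targets": [0, 0, 0, 0, 0, 0.01, -1, 0, 0, 0, 0, 0, 0.01, -1, 0, 0, 0, 0, 0, 0.01, 0, 0, 0, 0, 0, 0, 0.01, 0.1, 0, 0, 0, 0, 0, 0.01, 0.1, 0, 0, 0, 0, 0, 0.01, 0.1, 0, 0, -0.03, 0, 0, 0.01, 0.1, 0, 0, -0.07, 0, 0, 0.01, 0.1, 0, 0, -0.11, 0, 0, 0.01, 0.1, 0, 0, -0.13, 0, 0, 0.01, 0.1, 0, 0, -0.13, 0, 0, 0.01, 0.1, 0, 0, -0.13, 0, 0, 0.01, 0.1]}}

```text
clock: 30.27
eef_pos: [465.3, 389.7, 214.9]
tcp_rot: [3.138, -0.003, 1.611]
contact_force: [-1.3, -0.6, -1.1]
opening: 0.549
grasp_force: 0.0
```

```bash
python3 -c "
from h import *
F();f=grab('wrist','w13.png');g=grab('scene','s13.png');t=grab('top','t13.png')
seated(g);print(r.sense()['tcp_rot'])
o=np.zeros((600,800,3),np.uint8)
o[:300,:400]=cv2.resize(f['color'],(400,300))
o[:300,400:]=cv2.resize(t['color'][160:340,180:420],(400,300))
o[300:,:400]=cv2.resize(g['color'][130:310,240:480],(400,300))
o[300:,400:]=cv2.resize(g['color'],(400,300))
cv2.imwrite('pics/fin.png',o)"
```

```text
[465.3 389.7 214.9] tool F [-0.5 -1.3  1.1] 0.5485659104175498 0.0
plate x,y 45.4 61.4 size 72.1 29.5 ang 0.3
plate x,y 45.2 6.3 size 71.7 29.6 ang 0.8
plate x,y 45.4 -47.7 size 72.5 30.2 ang 1.1
[-3.14058935e+00  4.77344443e-04  1.61091007e+00]
```

View pics/fin.png

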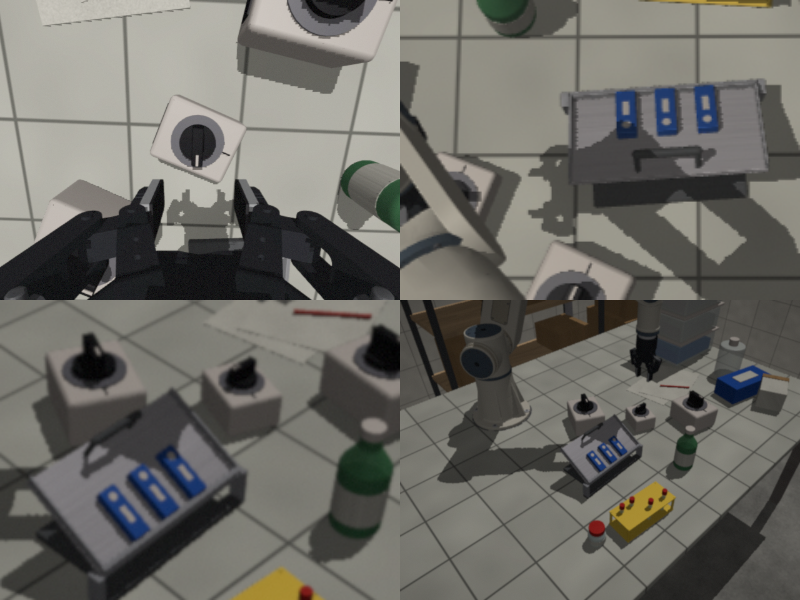

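```bash
python3 -c "
from h import *
a=cv2.imread('pics/s3.png',0);b=cv2.imread('pics/s13.png',0)
for (x,y) in((257,238),(341,183),(310,206),(386,235)):
    T=cv2.resize(a[y-9:y+10,x-9:x+10],None,fx=4,fy=4,interpolation=2);S=cv2.resize(b[y-13:y+14,x-13:x+14],None,fx=4,fy=4,interpolation=2)
    m=cv2.minMaxLoc(cv2.matchTemplate(S,T,5));print(m[1],np.array(m[3])/4-4)
"
```

```text
0.5523939728736877 [2.75 4.  ]
0.7729316353797913 [-0.5 -0.5]
0.5816436409950256 [0.5 1. ]
0.9989000558853149 [0. 0.]
```

The shadows spoil that match, so I'll return to the earlier viewpoint and compare the plate directly.

```bash
python3 -c "
from h import *
go([432.2,-10.6,272.1],Rt([np.sin(1.641),-np.cos(1.641),0],DOWN))"
```

```text
row [-0.3975 -0.0476 -0.0601] [-0.001   0.0005 -0.0301]
```

Request:
{"api": "send_rows", "payload": {"targets": [0, 0, -0.04, 0, 0, 0, 1, -0.02, 0, -0.06, 0, 0, 0, 1, -0.3975, -0.0476, -0.06, 0, 0, -0.03, 1, -0.3975, -0.0476, -0.06, 0, 0, -0.03, 1, -0.3975, -0.0476, -0.06, 0, 0, -0.03, 1, -0.3975, -0.0476, -0.06, 0, 0, -0.03, 1, -0.3975, -0.0476, -0.06, 0, 0, -0.03, 1, -0.3975, -0.0476, -0.06, 0, 0, -0.03, 1, -0.3975, -0.0476, -0.06, 0, 0, -0.03, 1, -0.3975, -0.0476, -0.06, 0, 0, -0.03, 1, -0.3975, -0.0476, -0.06, 0, 0, -0.03, 1, -0.3975, -0.0476, -0.06, 0, 0, -0.03, 1]}}

```text
clock: 31.42
eef_pos: [431.1, -15.2, 271.6]
tcp_rot: [-3.14, 0.001, 1.637]
contact_force: [-0.6, 0.3, -0.5]
opening: 1.0
grasp_force: 0.0
```

```bash
python3 -c "
from h import *
go([432.2,-10.6,272.1],Rt([np.sin(1.641),-np.cos(1.641),0],DOWN))"
```

```text
row [ 0.0045  0.0014 -0.0005] [-0.002   0.001  -0.0036]
```

Request:
{"api": "send_rows", "payload": {"targets": [0, 0.0, 0, 0, 0, 0, 1, 0, 0, 0, 0, 0, 0, 1, 0, 0, 0, 0, 0, 0, 1]}}

```text
clock: 31.67
eef_pos: [432.7, -9.2, 272.3]
tcp_rot: [-3.141, -0.001, 1.641]
contact_force: [-0.3, -0.3, 0.4]
opening: 0.997
grasp_force: 0.0
```

```bash
python3 -c "
from h import *
print(r.sense()['eef_pos'])
w=grab('wrist','w14.png');g=grab('scene','s14.png')
def cmp(A,B,pts,h):
  a=cv2.imread('pics/'+A,0);b=cv2.imread('pics/'+B,0)
  for (x,y) in pts:
    k=h+8;T=cv2.resize(a[y-h:y+h+1,x-h:x+h+1],None,fx=4,fy=4,interpolation=2);S=cv2.resize(b[max(y-k,0):y+k+1,x-k:x+k+1],None,fx=4,fy=4,interpolation=2)
    m=cv2.minMaxLoc(cv2.matchTemplate(S,T,5));print((x,y),round(m[1],3),np.array(m[3])/4-8)
print('wrist: corner, bar, floor, base, cheek');cmp('w3.png','w14.png',((384,281),(440,160),(246,152),(350,220),(520,172)),18)
print('scene');cmp('s3.png','s14.png',((257,238),(341,183),(310,206),(386,235)),8)
"
```

```text
[432.67358186  -9.16092382 272.25216421]
wrist: corner, bar, floor, base, cheek
(384, 281) 0.961 [ 4. -2.]
(440, 160) 0.792 [ 4.   -3.25]
(246, 152) 0.982 [ 4.25 -2.  ]
(350, 220) 0.984 [ 3.5  -1.25]
(520, 172) 0.878 [ 6.25 -1.5 ]
scene
(257, 238) 0.992 [-0.25  0.  ]
(341, 183) 0.994 [-0.25  0.25]
(310, 206) 0.991 [-0.5   0.25]
(386, 235) 0.999 [0. 0.]
```

```bash
python3 -c "
from h import *
print(r.sign_off())"
```

```text
the job is handed in; nothing more can be done
None
```

I handed the job in at about 32 s: the plate measures about 0.52 rad (30°), all three cassettes on the bench lie seated against the ledge, the smallest timer's dial is turned the full 1.2 rad, and the arm is clear of everything.

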